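Sort sealed analyser cartridges by weight and press them home

TASK

The two grey cartridges look alike but may be full or spent. One at a time, lift each by its rib just clear of the bench (a couple of centimetres), hold it still and judge its weight at the wrist: if it weighs 300 g or more it is full and goes into a pocket of the load rack (the one with the upright panel), if less it is spent and goes into a pocket of the return rack. Press each one gently down past the sprung catch until it sits fully home on the pocket's floor, never pushing harder than about 30 N, carry them low and upright (undersides never more than 20 cm above the bench), and leave everything else where it stands.

Things in the scene. Friction and masses are not known exactly. Their poses are not given: they have to be found in the camera images.
- cartridge_a: grey plastic sealed cartridge with a paper label, one of two alike but for hidden weight (100 to 500 g each, independent of name; both may be heavy or light). Foot flange 86 (x) x 40 (y), up to 22 mm, tapering below 8 mm to 72 x 34 at the bottom; body 68 x 40 up to 66; on it a grip rib 56 (x) x 20 (y), 66 to 102 mm up, to pinch across y. Origin: centre of underside, z up. Fits either way round.
- cartridge_b: grey plastic sealed cartridge with a paper label, one of two alike but for hidden weight (100 to 500 g each, independent of name; both may be heavy or light). Foot flange 86 (x) x 40 (y), up to 22 mm, tapering below 8 mm to 72 x 34 at the bottom; body 68 x 40 up to 66; on it a grip rib 56 (x) x 20 (y), 66 to 102 mm up, to pinch across y. Origin: centre of underside, z up. Fits either way round.
- load_rack: aluminium load rack, for cartridges that are still full: the rack with the flat upright panel, 100 high, 156 wide, 6 thick, along its -x side (centre 59 mm from the origin). Fixed to the bench. Base plate 124 (x) x 156 (y) x 6; two open pockets side by side, 84 mm apart along y, 63 mm high; black catch housings on the +x ends. Origin: centre of the underside.
- return_rack: aluminium return rack, for spent cartridges: the rack without a panel, with two round steel posts 75 high, 14 across, at x = -52, y = +88 and -88 mm. Fixed to the bench. Base plate 124 (x) x 156 (y) x 6; two open pockets side by side, 84 mm apart along y, 63 mm high; black catch housings on the +x ends. Origin: centre of the underside.
- load_rack_pocket0 (a point): +y pocket of the load rack: centre of its floor, 6 mm above the bench; x lengthwise, z up. Inside 90 (x) x 46 (y); walls to 52 mm above the bench, flared lip to 63. A sprung steel ball (850 N/m, 6 N preload, 20 across, centre 36 mm above the floor) sticks 7 mm in at the +x end: a cartridge (x along x) hangs up to 30 mm high till pressed with 5-20 N; past the ball it rests free on the floor.
- load_rack_pocket1 (a point): -y pocket of the load rack: centre of its floor, 6 mm above the bench; x lengthwise, z up. Same size and sprung ball as the +y pocket, 84 mm from it.
- return_rack_pocket0 (a point): +y pocket of the return rack: centre of its floor, 6 mm above the bench; x lengthwise, z up. Inside 90 (x) x 46 (y); walls to 52 mm above the bench, flared lip to 63. A sprung steel ball (850 N/m, 6 N preload, 20 across, centre 36 mm above the floor) sticks 7 mm in at the +x end: a cartridge (x along x) hangs up to 30 mm high till pressed with 5-20 N; past the ball it rests free on the floor.
- return_rack_pocket1 (a point): -y pocket of the return rack: centre of its floor, 6 mm above the bench; x lengthwise, z up. Same size and sprung ball as the +y pocket, 84 mm from it.
- jar_left: bystander: small amber jar 28 across, 45 high, standing; origin under its centre
- jar_right: bystander: small amber jar 28 across, 45 high, standing; origin under its centre
- tip_box: bystander: blue tip box with clear lid 80 x 120 x 63 high; origin under its centre
- reagent_bottle: bystander: amber bottle 64 across, 140 high, standing; origin under its centre
- tube_rack: bystander: white rack of tubes 70 x 160, 82 high with tubes; origin under its centre
Mind the look-alikes: they are no part of the job. What is shaped like the return_rack but orange is not meant. What is shaped like the cartridge_b but purple is not meant.

How it is judged (in metres and radians):
On the way, in this order (a step that is already met when the one before it is completed fails the run):
1. one cartridge is held still just clear of the bench (underside 3 to 50 mm up, in the fingers, touching no rack) for 0.3 s (((height (world z) of cartridge_a between 0.003 and 0.05 m and contact force between cartridge_a and the fingers above 0.5 N and linear speed of cartridge_a below 0.03 m/s and contact force between cartridge_a and load_rack below 0.05 N and contact force between cartridge_a and return_rack below 0.05 N) or (height (world z) of cartridge_b between 0.003 and 0.05 m and contact force between cartridge_b and the fingers above 0.5 N and linear speed of cartridge_b below 0.03 m/s and contact force between cartridge_b and load_rack below 0.05 N and contact force between cartridge_b and return_rack below 0.05 N))), for 0.3 s.
2. one cartridge is pressed home in a pocket ((((horizontal distance between cartridge_a and load_rack_pocket0 below 0.005 m and z of cartridge_a in the frame of load_rack_pocket0 below 0.0025 m and angle between cartridge_a's own z axis and vertical below 0.06 rad) or (horizontal distance between cartridge_a and load_rack_pocket1 below 0.005 m and z of cartridge_a in the frame of load_rack_pocket1 below 0.0025 m and angle between cartridge_a's own z axis and vertical below 0.06 rad) or (horizontal distance between cartridge_a and return_rack_pocket0 below 0.005 m and z of cartridge_a in the frame of return_rack_pocket0 below 0.0025 m and angle between cartridge_a's own z axis and vertical below 0.06 rad) or (horizontal distance between cartridge_a and return_rack_pocket1 below 0.005 m and z of cartridge_a in the frame of return_rack_pocket1 below 0.0025 m and angle between cartridge_a's own z axis and vertical below 0.06 rad)) or ((horizontal distance between cartridge_b and load_rack_pocket0 below 0.005 m and z of cartridge_b in the frame of load_rack_pocket0 below 0.0025 m and angle between cartridge_b's own z axis and vertical below 0.06 rad) or (horizontal distance between cartridge_b and load_rack_pocket1 below 0.005 m and z of cartridge_b in the frame of load_rack_pocket1 below 0.0025 m and angle between cartridge_b's own z axis and vertical below 0.06 rad) or (horizontal distance between cartridge_b and return_rack_pocket0 below 0.005 m and z of cartridge_b in the frame of return_rack_pocket0 below 0.0025 m and angle between cartridge_b's own z axis and vertical below 0.06 rad) or (horizontal distance between cartridge_b and return_rack_pocket1 below 0.005 m and z of cartridge_b in the frame of return_rack_pocket1 below 0.0025 m and angle between cartridge_b's own z axis and vertical below 0.06 rad)))), for 0.2 s.
3. with that one home, the other is held just clear of the bench likewise for 0.3 s ((((height (world z) of cartridge_a between 0.003 and 0.05 m and contact force between cartridge_a and the fingers above 0.5 N and linear speed of cartridge_a below 0.03 m/s and contact force between cartridge_a and load_rack below 0.05 N and contact force between cartridge_a and return_rack below 0.05 N) and ((horizontal distance between cartridge_b and load_rack_pocket0 below 0.005 m and z of cartridge_b in the frame of load_rack_pocket0 below 0.0025 m and angle between cartridge_b's own z axis and vertical below 0.06 rad) or (horizontal distance between cartridge_b and load_rack_pocket1 below 0.005 m and z of cartridge_b in the frame of load_rack_pocket1 below 0.0025 m and angle between cartridge_b's own z axis and vertical below 0.06 rad) or (horizontal distance between cartridge_b and return_rack_pocket0 below 0.005 m and z of cartridge_b in the frame of return_rack_pocket0 below 0.0025 m and angle between cartridge_b's own z axis and vertical below 0.06 rad) or (horizontal distance between cartridge_b and return_rack_pocket1 below 0.005 m and z of cartridge_b in the frame of return_rack_pocket1 below 0.0025 m and angle between cartridge_b's own z axis and vertical below 0.06 rad))) or ((height (world z) of cartridge_b between 0.003 and 0.05 m and contact force between cartridge_b and the fingers above 0.5 N and linear speed of cartridge_b below 0.03 m/s and contact force between cartridge_b and load_rack below 0.05 N and contact force between cartridge_b and return_rack below 0.05 N) and ((horizontal distance between cartridge_a and load_rack_pocket0 below 0.005 m and z of cartridge_a in the frame of load_rack_pocket0 below 0.0025 m and angle between cartridge_a's own z axis and vertical below 0.06 rad) or (horizontal distance between cartridge_a and load_rack_pocket1 below 0.005 m and z of cartridge_a in the frame of load_rack_pocket1 below 0.0025 m and angle between cartridge_a's own z axis and vertical below 0.06 rad) or (horizontal distance between cartridge_a and return_rack_pocket0 below 0.005 m and z of cartridge_a in the frame of return_rack_pocket0 below 0.0025 m and angle between cartridge_a's own z axis and vertical below 0.06 rad) or (horizontal distance between cartridge_a and return_rack_pocket1 below 0.005 m and z of cartridge_a in the frame of return_rack_pocket1 below 0.0025 m and angle between cartridge_a's own z axis and vertical below 0.06 rad))))), for 0.3 s.
At the end, for the whole second after the job is handed in: each cartridge rests upright in a rack pocket: underside within 2.5 mm of the pocket floor, within 5 mm of the pocket's centre, tilted less than 0.06 rad, at rest; in the load rack if it weighs more than 300 g, in the return rack if less (from 260 to 340 g either rack is accepted) (((horizontal distance between cartridge_a and load_rack_pocket0 below 0.005 m and z of cartridge_a in the frame of load_rack_pocket0 below 0.0025 m and angle between cartridge_a's own z axis and vertical below 0.06 rad and contact force between cartridge_a and load_rack above 2.5506 N and linear speed of cartridge_a below 0.01 m/s) or (horizontal distance between cartridge_a and load_rack_pocket1 below 0.005 m and z of cartridge_a in the frame of load_rack_pocket1 below 0.0025 m and angle between cartridge_a's own z axis and vertical below 0.06 rad and contact force between cartridge_a and load_rack above 2.5506 N and linear speed of cartridge_a below 0.01 m/s) or (horizontal distance between cartridge_a and return_rack_pocket0 below 0.005 m and z of cartridge_a in the frame of return_rack_pocket0 below 0.0025 m and angle between cartridge_a's own z axis and vertical below 0.06 rad and contact force between cartridge_a and return_rack below 3.3354 N and linear speed of cartridge_a below 0.01 m/s) or (horizontal distance between cartridge_a and return_rack_pocket1 below 0.005 m and z of cartridge_a in the frame of return_rack_pocket1 below 0.0025 m and angle between cartridge_a's own z axis and vertical below 0.06 rad and contact force between cartridge_a and return_rack below 3.3354 N and linear speed of cartridge_a below 0.01 m/s)) and ((horizontal distance between cartridge_b and load_rack_pocket0 below 0.005 m and z of cartridge_b in the frame of load_rack_pocket0 below 0.0025 m and angle between cartridge_b's own z axis and vertical below 0.06 rad and contact force between cartridge_b and load_rack above 2.5506 N and linear speed of cartridge_b below 0.01 m/s) or (horizontal distance between cartridge_b and load_rack_pocket1 below 0.005 m and z of cartridge_b in the frame of load_rack_pocket1 below 0.0025 m and angle between cartridge_b's own z axis and vertical below 0.06 rad and contact force between cartridge_b and load_rack above 2.5506 N and linear speed of cartridge_b below 0.01 m/s) or (horizontal distance between cartridge_b and return_rack_pocket0 below 0.005 m and z of cartridge_b in the frame of return_rack_pocket0 below 0.0025 m and angle between cartridge_b's own z axis and vertical below 0.06 rad and contact force between cartridge_b and return_rack below 3.3354 N and linear speed of cartridge_b below 0.01 m/s) or (horizontal distance between cartridge_b and return_rack_pocket1 below 0.005 m and z of cartridge_b in the frame of return_rack_pocket1 below 0.0025 m and angle between cartridge_b's own z axis and vertical below 0.06 rad and contact force between cartridge_b and return_rack below 3.3354 N and linear speed of cartridge_b below 0.01 m/s))); the robot touches nothing.
It fails at once if a cartridge is pressed on a rack so hard that all their contact forces add up to more than 80 N (contact force between any of cartridge_a, cartridge_b and load_rack above 80 N or contact force between any of cartridge_a, cartridge_b and return_rack above 80 N).
It fails at once if a cartridge is raised more than 200 mm above the bench (height (world z) of any of cartridge_a, cartridge_b above 0.2 m).
It fails at once if a cartridge is tipped by more than 0.5 rad (angle between any of cartridge_a, cartridge_b's own z axis and vertical above 0.5 rad).
It fails at once if a bystander is moved by more than 20 mm or tipped (distance of any of jar_left, jar_right, tip_box, reagent_bottle, tube_rack from where it was at the start of the episode above 0.02 m or angle between any of jar_left, jar_right, tip_box, reagent_bottle, tube_rack's own z axis and vertical above 0.3 rad).
It also fails if it takes over 70 s, if anything falls off the work surface, if the arm or the gripper's body presses on something with over 40 N, if the wrist force passes 120 N, or if a joint passes its speed limit or range.

ROBOT

A 6-joint arm with a two-finger parallel gripper is mounted at the origin on the work surface. World frame = base frame: x ahead of the robot, y to its left, z up, the work surface at z = 0. Lengths are in mm, angles in degrees, forces in N, time in s.
With the tool pointing down it reaches from about 300 to 850 mm from the base axis. Payload 4.2 kg.
Tool frame: the origin (TCP) lies at the very end of the fingers, on their centre line; the grasp point (between the pads) lies 19 mm behind it; z points along the fingers, y is the direction in which the jaws open and shut (so a half turn about z gives the same grasp; the last joint's range is limited). The gripper opens to 91 mm and grips with 3 to 60 N. Pads are 32 mm wide; open, the fingers measure 118 mm over their backs; the gripper's body (76 mm by 178 mm) begins 60 mm behind the grasp point.
Start: joints at [64.515, 18.312, 89.639, -0, 72.044, -1.146], TCP at [236.984, 523.91, 213.976] pointing down, gripper open.
Joint ranges: [-177.97, 177.97], [-48.28, 115.42], [12.27, 149.76], [-77.06, 257.06], [2.81, 150.46], [-146.56, 146.56]. Speed limits (degrees/s): [147.25, 147.25, 180, 180, 180, 180].

INTERFACE

Orientations are given as [roll, pitch, yaw] about the fixed x, y, z axes, in that order (R = Rz(yaw) Ry(pitch) Rx(roll)).
In Python, from workcell import * gives the robot as it stands. The module is installed in compiled form; this text tells all that it offers.
- The arm moves only by the tool servo_tool, never from a script. Its argument "plan" is a list that holds one entry, the list of rows, each a list of 7 numbers: the shift along the tool's x, y, z in mm, then the turn, a rotation vector about the tool's x, y, z in rad, then the opening, from 0 (shut) to 1 (fully open). A call has 1 to 20 rows; each row is the pose to reach, as a shift and turn from the pose commanded when the call began, along the tool's axes at that moment; what a row does not reach only later rows make up. A row lasts 1/10 s, in which the tool goes at most 50 mm and 8.59 degrees, less where a joint would pass 70% of its speed; a pose out of reach is approached as far as the arm can. A call with a gripper value outside its range is refused whole. The fingers move at their own pace and stop on an object; "squeeze" is the grip in N (left out, the last holds). Time passes only in rows, so rows that repeat a pose let the fingers close. It gives the time, the measured TCP pose, the force and the opening at its end, in the units of the state.
- state(): the state, without advancing time (a new reading comes with each control period).
- grab_frame(name): name is "side" or "top" or "wrist"; returns a dict with "color" (384x512x3 uint8, red, green, blue), "range_z" (384x512 float32, mm along the optical axis (not along the pixel's ray), 0 where there is no reading), "fx", "fy", "cx", "cy" (pixels), "rvec" (rotation vector, rad) and "tvec" (3), from world to camera coordinates, as OpenCV has them; the wrist camera has in their place "tool_from_camera" (4x4, takes a point from camera to tool coordinates, whose origin is the TCP and whose axes are the flange's). Camera axes: x right, y down, z forward; pixel columns grow to the right and rows downward; lengths in mm; the calibration is good to about 2 mm. A picture is of the moment at which its call begins: read the wrist's pose just before it.
- job_done(): hands the job in, once; it reports no verdict.
The state is a dict: "time_s": time; "qpos": joint angles; "qvel": joint speeds; "effort": joint torques, N m; "ee_pos": TCP position; "ee_rot": TCP orientation; "force": force on the tool from outside, world axes, zero at the start; "torque": the same for the moment, N m; "gripper_width": finger opening in mm.
Only numpy, scipy, OpenCV 4.12 (cv2) and the standard library are available. Lean on these libraries where they do the work, as an engineer would, in place of code of your own. Each camera call takes 0.05 s, during which the arm holds its last target.

## Working session

There is one attempt and no reset: what is moved stays moved. The work goes in short steps, Python scripts to look and compute and a tool call to move; the robot and the scene stay as the last step left them, time stands still between calls to the robot, and variables do not carry over. Pictures are saved under pics/ and viewed, and the job is handed in when it is done.

Besides the shell and the picture viewer there is one more tool, called after ">>>" by a JSON object that holds its "api" and its "payload". servo_tool: Moves the arm, as the interface text tells. Its arguments: {"type":"object","properties":{"plan":{"type":"array"},"squeeze":{"type":"number"}},"required":["plan"]}

```bash
mkdir -p pics; cat > h.py <<'E'
from workcell import *
import numpy as np, cv2
def shot(n,tag):
    s=state(); f=grab_frame(n); cv2.imwrite(f'pics/{tag}.png',f['color'][...,::-1]); np.savez(f'{tag}.npz',ee_pos=s['ee_pos'],ee_rot=s['ee_rot'],**f); return f
def world(f,u,v,z=None):
    R=cv2.Rodrigues(np.asarray(f['rvec'],float))[0]; t=np.asarray(f['tvec'],float).ravel()
    d=np.array([(u-f['cx'])/f['fx'],(v-f['cy'])/f['fy'],1.]); c=-R.T@t; r=R.T@d
    if z is None: return c+r*f['range_z'][int(v),int(u)]
    return c+r*(z-c[2])/r[2]
def cloud(f):
    R=cv2.Rodrigues(np.asarray(f['rvec'],float))[0]; t=np.asarray(f['tvec'],float).ravel()
    v,u=np.mgrid[:384,:512]; z=f['range_z'].astype(float)
    P=np.stack([(u-f['cx'])/f['fx']*z,(v-f['cy'])/f['fy']*z,z],-1)
    W=(P-t)@R; W[z==0]=np.nan
    return W
E
python3 - <<'E'
from h import *
print(state())
for n in ('top','side','wrist'): 
    f=shot(n,n+'0'); print(n,{k:f[k] for k in f if k not in('color','range_z')})
E
```

```text
{'time_s': 0.0, 'qpos': array([ 6.45156956e+01,  1.83521594e+01,  8.97075790e+01,  5.70531472e-04,
        7.20430324e+01, -1.14556880e+00]), 'qvel': array([ 0.00045596, -0.0647953 ,  0.06359886,  0.01474289, -0.00013765,
       -0.03383288]), 'effort': array([ 4.80299477e-04, -4.12464738e+01, -2.31971920e+01,  7.29435543e-02,
        4.55359078e-02, -1.30653571e-04]), 'ee_pos': array([236.74834239, 523.43852467, 213.1071352 ]), 'ee_rot': array([-1.79897260e+02, -2.59697376e-03,  1.55661086e+02]), 'force': array([ 0.58597631, -0.53750432,  0.14683346]), 'torque': array([ 0.01602557,  0.04359563, -0.04991526]), 'gripper_width': 91.34832021047325}
top {'fx': 460.69332470464235, 'fy': 460.69332470464235, 'cx': 260.5062623475465, 'cy': 204.42977616875862, 'rvec': array([ 2.11100995, -2.11858857,  0.17349394]), 'tvec': array([-101.30028257,  507.03040584, 1391.02316087])}
side {'fx': 367.29077600160184, 'fy': 367.29077600160184, 'cx': 256.62107384236856, 'cy': 195.72998181844264, 'rvec': array([ 2.27374795, -0.10404295,  0.05571937]), 'tvec': array([-532.61052492,  -16.65977718, 1321.62353609])}
wrist {'fx': 331.38264974818634, 'fy': 331.38264974818634, 'cx': 256.7773003365859, 'cy': 189.4741957857252, 'tool_from_camera': array([[ 6.78304113e-04, -9.57867455e-01, -2.87209815e-01,
         8.19484597e+01],
       [ 9.99999738e-01,  7.22561138e-04, -4.80967659e-05,
        -2.22078272e-01],
       [ 2.53596978e-04, -2.87209707e-01,  9.57867694e-01,
        -1.69193894e+02],
       [ 0.00000000e+00,  0.00000000e+00,  0.00000000e+00,
         1.00000000e+00]])}
```

View pics/top0.png

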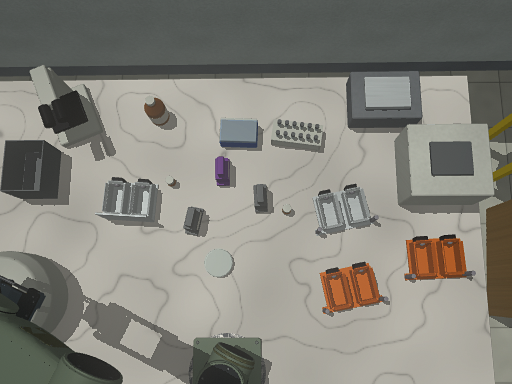

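View pics/side0.png

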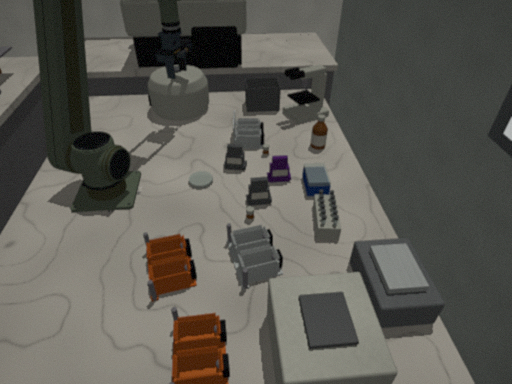

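View pics/wrist0.png

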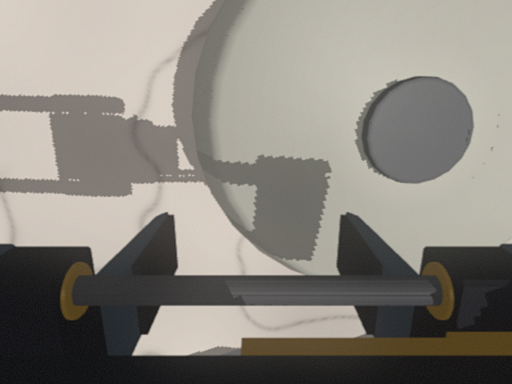

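The top view shows the load rack near (130,200), the grey cartridges near (195,220) and (261,198), and the purple decoy at (222,170). The return rack is near (342,208), and the orange racks are decoys.

```bash
python3 - <<'E'
from h import *
f=dict(np.load('top0.npz'))
for n,p in dict(load=(130,200),c1=(195,220),c2=(261,198),ret=(342,208),jl=(172,181),jr=(287,211),pur=(222,170),tip=(238,132),bench=(270,300),pix2=(300,270)).items(): print(n,world(f,*p).round(1))
im=f['color'][...,::-1]
for k,(a,b,c,d) in dict(a=(90,165,230,245),b=(240,170,390,250)).items():
    cv2.imwrite(f'pics/crop_{k}.png',cv2.resize(im[b:d,a:c],None,fx=5.3,fy=5.3,interpolation=cv2.INTER_CUBIC))
W=cloud(f)
# height map print of points by height bands
for n,(a,b,c,d) in dict(load=(95,170,165,230),c1=(178,200,212,242),c2=(248,178,276,218),ret=(308,178,380,240)).items():
    P=W[b:d,a:c].reshape(-1,3); P=P[~np.isnan(P[:,0])]
    print(n,np.histogram(P[:,2],np.arange(-10,130,10))[0])
    for lo,hi in ((92,112),(45,75),(3,12)):
        Q=P[(P[:,2]>lo)&(P[:,2]<hi)]
        if len(Q)>15:
            print(lo,len(Q),Q.mean(0).round(1),cv2.minAreaRect(Q[:,:2].astype(np.float32)))
E
```

```text
load [519.3 301.3  65.2]
c1 [455.6  97.4  65.4]
c2 [ 515.2 -105.9  104.8]
ret [ 500.8 -362.1    7.4]
jl [584.6 177.6  42. ]
jr [ 486.4 -185.6   40.5]
pur [602.5  12.3 105.6]
tip [736.7 -32.6  67. ]
bench [ 213.9 -131.1    6.9]
pix2 [ 305.4 -225.1    6. ]
load [1028 1650  209  159  154  204  413  187   25   24   75   52    0]
92 121 [467.5 315.5  99.3] ((467.93914794921875, 317.9719543457031), (155.71051025390625, 7.078906536102295), 86.22166442871094)
45 735 [533.1 316.7  56.1] ((528.9874877929688, 313.08636474609375), (153.9867401123047, 129.2562713623047), 86.29045104980469)
3 960 [532.6 316.8   6.2] ((534.4429931640625, 323.34149169921875), (234.09991455078125, 195.90342712402344), 89.8556900024414)
c1 [492 505  29  55  19  17  20 113  23  15  44  91   0]
92 134 [459.8 107.9 101.2] ((460.8307800292969, 108.0206527709961), (20.24126434326172, 56.03402328491211), 77.69622802734375)
45 156 [455.1 101.5  64. ] ((461.2762756347656, 108.29481506347656), (41.589324951171875, 69.11881256103516), 78.0147933959961)
3 184 [463.7 107.    5.1] ((463.94091796875, 109.56730651855469), (133.8217315673828, 107.36788177490234), 0.7053183317184448)
c2 [383 370  12  41   5  10  16 138  12   3  38  85   1]
92 121 [ 531.4 -101.8  101.8] ((532.397216796875, -101.94461822509766), (55.407676696777344, 19.61907958984375), 3.8182098865509033)
45 170 [ 526.5 -102.5   64.5] ((532.234375, -101.7763671875), (68.78076171875, 40.62755584716797), 3.2606730461120605)
3 119 [ 538.1 -106.5    5.1] ((537.5560913085938, -105.41221618652344), (87.4333267211914, 128.04214477539062), 89.85653686523438)
ret [1173 2105  192  109  102  142  397  195   36    0    0    0    0]
45 705 [ 501.5 -358.6   56.9] ((497.87188720703125, -354.5863342285156), (125.84646606445312, 187.73606872558594), 12.03688907623291)
3 1334 [ 493.1 -361.9    6.2] ((501.1141357421875, -368.2232971191406), (228.71609497070312, 198.59970092773438), 89.43724822998047)
```

```bash
cat >> h.py <<'E'
def sh(cur,tgt):
    """cur/tgt: x,y,z,yaw(deg), tool straight down. -> shift in tool axes, turn about tool z"""
    y=np.radians(cur[3]); R=np.array([[np.cos(y),np.sin(y),0],[np.sin(y),-np.cos(y),0],[0,0,-1]])
    d=R.T@(np.array(tgt[:3],float)-np.array(cur[:3],float)); a=(tgt[3]-cur[3]+180)%360-180
    print('shift',d.round(1),'rotz',round(-np.radians(a),4))
def wcloud(f,cur=None):
    from scipy.spatial.transform import Rotation as Ro
    v,u=np.mgrid[:384,:512]; z=f['range_z'].astype(float)
    P=np.stack([(u-f['cx'])/f['fx']*z,(v-f['cy'])/f['fy']*z,z],-1)
    T=f['tool_from_camera']; Q=P@T[:3,:3].T+T[:3,3]
    W=Q@Ro.from_euler('xyz',f['ee_rot'],degrees=True).as_matrix().T+f['ee_pos']; W[z==0]=np.nan
    return W
E
python3 - <<'E'
from h import *
sh([237,523.9,214,155.66],[461,108,214,-12.3])
f=dict(np.load('top0.npz'));W=cloud(f)
for b in ((560,620,-60,-20),(400,440,-40,0),(400,440,-250,-200),(620,660,250,300)):
    m=(W[...,0]>b[0])&(W[...,0]<b[1])&(W[...,1]>b[2])&(W[...,1]<b[3]); print(np.median(W[m],0),W[m][:,2].std())
E
```

```text
shift [-375.5 -286.6    0. ] rotz 2.9315
[ 5.90229242e+02 -3.94270422e+01  1.34270151e-01] 3.3879719467527036
[ 4.19877691e+02 -2.05919798e+01  2.36020273e-02] 2.790297739663733
[ 419.09171833 -224.54154656   -0.51511757] 3.2466631615492085
[ 6.39767292e+02  2.74266703e+02 -2.32689350e-01] 2.8338185980274178
```

View pics/crop_a.png

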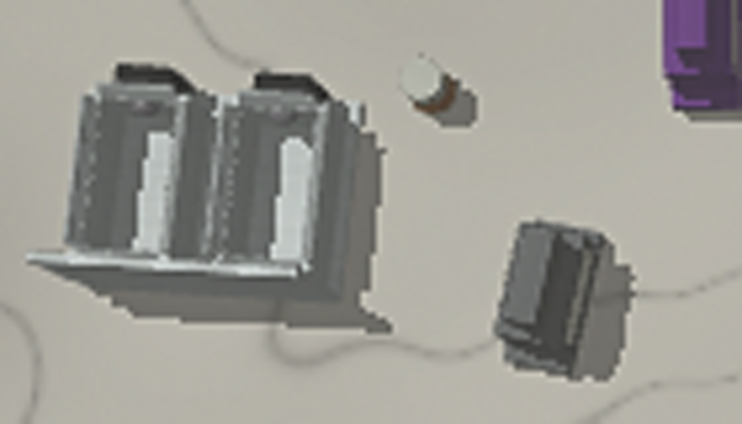

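View pics/crop_b.png

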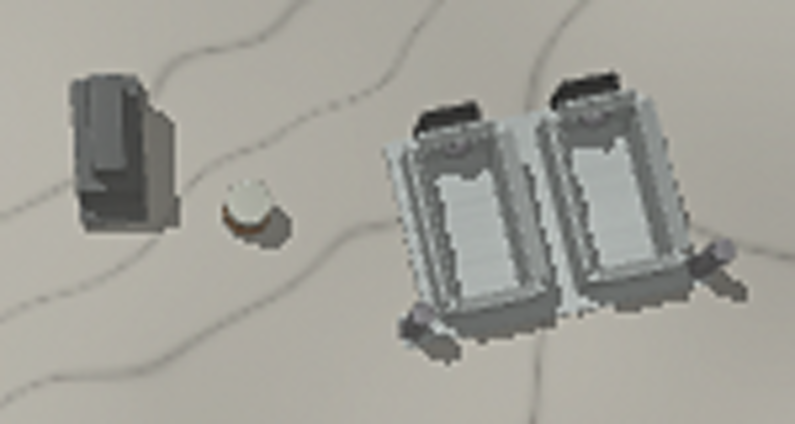

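The crops show both racks with their black housings towards +x (image up). The panel is on the load rack's −x edge and the return rack's posts are at its lower corners. Next I'll hover over the first cartridge.

>>> {"api": "servo_tool", "payload": {"plan": [[[-37.5, -28.7, 0, 0, 0, 0.1466, 1], [-75, -57.3, 0, 0, 0, 0.2931, 1], [-112.6, -86, 0, 0, 0, 0.4397, 1], [-150.2, -114.6, 0, 0, 0, 0.5863, 1], [-187.7, -143.3, 0, 0, 0, 0.7329, 1], [-225.3, -172, 0, 0, 0, 0.8794, 1], [-262.8, -200.6, 0, 0, 0, 1.026, 1], [-300.4, -229.3, 0, 0, 0, 1.1726, 1], [-337.9, -258, 0, 0, 0, 1.3192, 1], [-375.5, -286.6, 0, 0, 0, 1.4657, 1], [-375.5, -286.6, 0, 0, 0, 1.6123, 1], [-375.5, -286.6, 0, 0, 0, 1.7589, 1], [-375.5, -286.6, 0, 0, 0, 1.9055, 1], [-375.5, -286.6, 0, 0, 0, 2.052, 1], [-375.5, -286.6, 0, 0, 0, 2.1986, 1], [-375.5, -286.6, 0, 0, 0, 2.3452, 1], [-375.5, -286.6, 0, 0, 0, 2.4918, 1], [-375.5, -286.6, 0, 0, 0, 2.6383, 1], [-375.5, -286.6, 0, 0, 0, 2.7849, 1], [-375.5, -286.6, 0, 0, 0, 2.9315, 1]]], "squeeze": 30}}

```text
time_s: 2.15
ee_pos: [460.8, 108.0, 213.7]
ee_rot: [180.0, 0.0, -12.6]
force: [0.2, 0.7, 0.3]
gripper_width: 90.9
```

>>> {"api": "servo_tool", "payload": {"plan": [[[0, 0, 0, 0, 0, 0, 1], [0, 0, 0, 0, 0, 0, 1], [0, 0, 0, 0, 0, 0, 1]]]}}

```text
time_s: 2.45
ee_pos: [460.9, 108.0, 213.9]
ee_rot: [-180.0, 0.0, -12.2]
force: [0.6, 0.3, 0.2]
gripper_width: 91.3
```

```bash
python3 - <<'E'
from h import *
s=state(); print(s)
shot('wrist','w1'); f=dict(np.load('w1.npz')); W=wcloud(f)
for lo,hi in ((97,107),(60,70)):
    m=(W[...,2]>lo)&(W[...,2]<hi)&(abs(W[...,0]-461)<80)&(abs(W[...,1]-108)<60)
    v,u=np.nonzero(m); print(lo,m.sum(),np.median(W[m],0),cv2.minAreaRect(W[m][:,:2].astype(np.float32)),u.min(),u.max(),v.min(),v.max())
E
```

```text
{'time_s': 2.45, 'qpos': array([1.17949586e+01, 9.14071380e+00, 1.02175728e+02, 7.02312774e-03,
       6.86928012e+01, 1.13978472e+02]), 'qvel': array([ 0.01874346, -0.06593594, -0.0634503 ,  0.03032205,  0.05992651,
        0.58418139]), 'effort': array([-8.27258755e-04, -3.18671715e+01, -2.27571934e+01,  2.02893483e-03,
       -8.34908243e-02, -1.39823573e-02]), 'ee_pos': array([460.91862777, 108.03580779, 213.85960272]), 'ee_rot': array([-1.79997778e+02,  1.11043315e-02, -1.21860654e+01]), 'force': array([0.59310628, 0.28697188, 0.16272197]), 'torque': array([ 0.01282975,  0.11791359, -0.00352321]), 'gripper_width': 91.28436077540513}
97 1341 [462.61968046 107.64323292 100.32210816] ((461.0434265136719, 107.72005462646484), (19.32525062561035, 56.19145202636719), 77.3021240234375) 246 268 154 214
60 1358 [468.39783786 102.19088428  64.36941522] ((461.11431884765625, 107.818359375), (39.98906707763672, 68.96661376953125), 78.12250518798828) 236 277 140 207
```

The wrist view agrees with the top view: (461, 107.8), yaw −12.3. Descending to grip.

>>> {"api": "servo_tool", "payload": {"plan": [[[0, 0, 20, 0, 0, 0, 1], [0, 0, 50, 0, 0, 0, 1], [0, 0, 80, 0, 0, 0, 1], [0, 0, 110, 0, 0, 0, 1], [0, 0, 130, 0, 0, 0, 1], [0, 0, 140, 0, 0, 0, 1], [0, 0, 144, 0, 0, 0, 1], [0, 0, 144, 0, 0, 0, 1], [0, 0, 144, 0, 0, 0, 1]]]}}

```text
time_s: 3.4
ee_pos: [461.9, 108.2, 70.9]
ee_rot: [-179.9, -0.1, -12.3]
force: [-0.5, -0.6, 0.0]
gripper_width: 91.9
```

>>> {"api": "servo_tool", "payload": {"plan": [[[0, 0, 0, 0, 0, 0, 0.5], [0, 0, 0, 0, 0, 0, 0.3], [0, 0, 0, 0, 0, 0, 0.2], [0, 0, 0, 0, 0, 0, 0], [0, 0, 0, 0, 0, 0, 0], [0, 0, 0, 0, 0, 0, 0], [0, 0, 0, 0, 0, 0, 0], [0, 0, 0, 0, 0, 0, 0], [0, 0, 0, 0, 0, 0, 0]]], "squeeze": 40}}

```text
time_s: 4.3
ee_pos: [461.0, 108.0, 69.9]
ee_rot: [-180.0, 0.0, -12.3]
force: [0.3, -0.2, 0.1]
gripper_width: 21.9
```

>>> {"api": "servo_tool", "payload": {"plan": [[[0, 0, -3, 0, 0, 0, 0], [0, 0, -8, 0, 0, 0, 0], [0, 0, -13, 0, 0, 0, 0], [0, 0, -18, 0, 0, 0, 0], [0, 0, -20, 0, 0, 0, 0], [0, 0, -20, 0, 0, 0, 0], [0, 0, -20, 0, 0, 0, 0], [0, 0, -20, 0, 0, 0, 0], [0, 0, -20, 0, 0, 0, 0], [0, 0, -20, 0, 0, 0, 0], [0, 0, -20, 0, 0, 0, 0], [0, 0, -20, 0, 0, 0, 0], [0, 0, -20, 0, 0, 0, 0]]]}}

```text
time_s: 5.6
ee_pos: [461.0, 108.0, 89.9]
ee_rot: [-180.0, 0.0, -12.3]
force: [0.2, 0.3, -2.5]
gripper_width: 19.5
```

```bash
python3 - <<'E'
from h import *
F=[]
for i in range(6):
    s=state(); F.append(s['force']); grab_frame('wrist')
print(np.array(F).round(2),s['time_s'],s['torque'],s['ee_pos'],s['gripper_width'])
shot('side','s1'); shot('wrist','w2')
E
```

```text
[[ 0.16  0.3  -2.45]
 [ 0.06 -0.33 -2.04]
 [-0.68 -0.2  -1.61]
 [-0.89  0.24 -2.44]
 [ 0.99  0.05 -1.5 ]
 [-0.12  0.81 -1.73]] 5.85 [-0.00506201  0.18005266 -0.00668769] [461.00997259 108.04743214  89.97030235] 19.737769781027602
```

```bash
python3 - <<'E'
from h import *
F=[]
for i in range(16):
    s=state(); F.append(s['force']); grab_frame('wrist')
F=np.array(F); print(F.mean(0),F.std(0)/4, s['time_s'])
f=dict(np.load('side0.npz'))
im=cv2.imread('pics/s1.png'); cv2.imwrite('pics/s1c.png',cv2.resize(im[100:220,180:320],None,fx=4,fy=4))
# racks fit: wall-top points from top cam
f=dict(np.load('top0.npz')); W=cloud(f)
E
```

```text
[ 0.05039987  0.08291847 -2.02880795] [0.11037022 0.12563356 0.09488132] 6.75
```

View pics/w2.png

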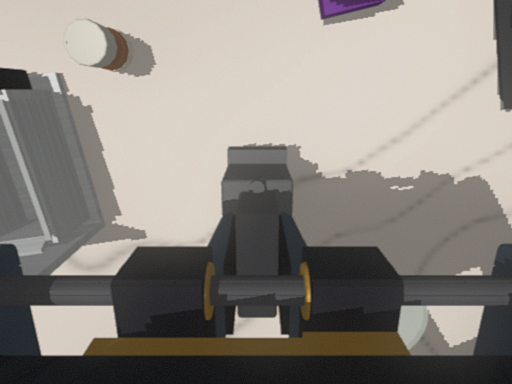

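Weight is about 2.1 N, or roughly 210 g, so this one is spent and goes to the return rack. Now I'll localise that rack precisely.

```bash
cat > rk.py <<'E'
from h import *
def topmap(W,C,name,yaw0):
    # rasterize points 40<z<110 in frame at C,yaw
    a=np.radians(yaw0); d=W.reshape(-1,3); d=d[~np.isnan(d[:,0])]
    x=(d[:,0]-C[0])*np.cos(a)+(d[:,1]-C[1])*np.sin(a); y=-(d[:,0]-C[0])*np.sin(a)+(d[:,1]-C[1])*np.cos(a)
    m=(abs(x)<100)&(abs(y)<120)
    im=np.zeros((600,720,3),np.uint8)
    for X,Y,Z in zip(x[m],y[m],d[m][:,2]):
        c=(0,0,255) if Z>70 else (0,255,0) if Z>57 else (255,255,0) if Z>45 else (150,0,0) if Z>12 else (70,70,70)
        cv2.circle(im,(int(360-3*Y),int(300-3*X)),2,c,-1)
    for yy in (42,-42):
        cv2.rectangle(im,(int(360-3*(yy+23)),300-135),(int(360-3*(yy-23)),300+135),(255,255,255),1)
    cv2.rectangle(im,(360-234,300-186),(360+234,300+186),(255,0,255),1)
    cv2.imwrite(name,im)
E
python3 - <<'E'
from rk import *
f=dict(np.load('top0.npz')); W=cloud(f)
topmap(W,(497.9,-354.6),'pics/ret_map.png',12.0)
topmap(W,(526.8,314.1),'pics/load_map.png',-3.8)
E
```

```text
(no output)
```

View pics/ret_map.png

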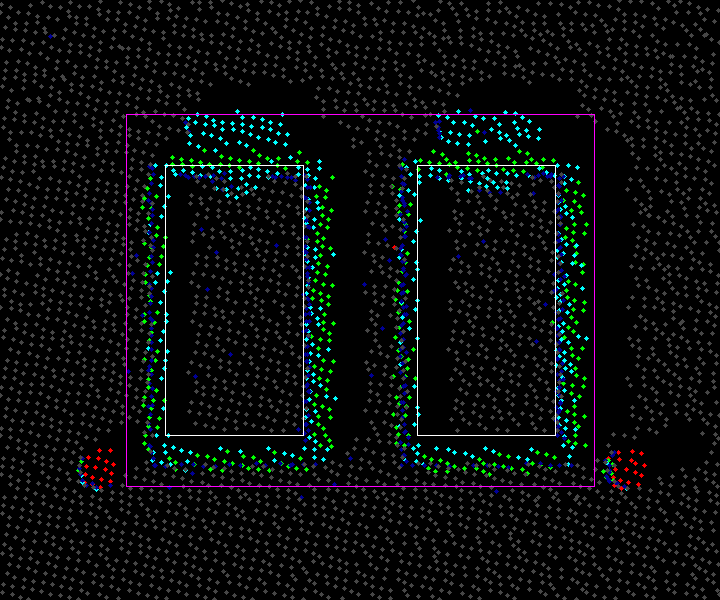

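View pics/load_map.png

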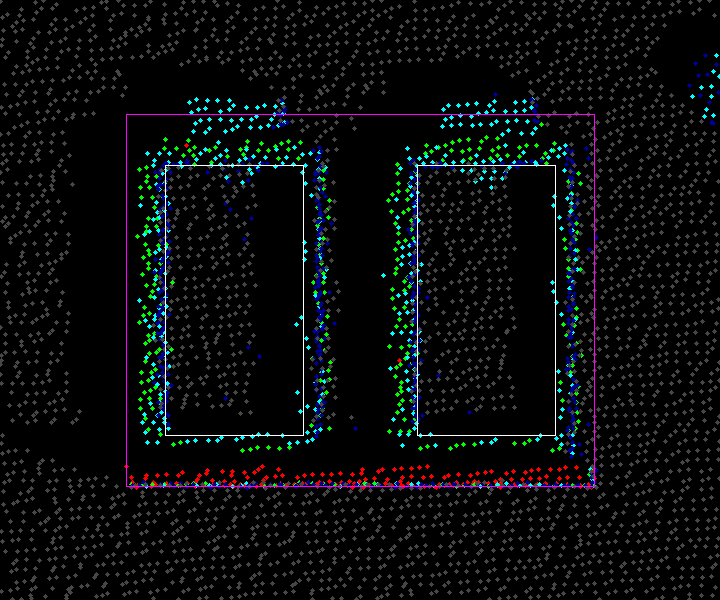

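```bash
python3 - <<'E'
from h import *
sh([461,108,90,-12.3],[377,-381,180,12])
E
```

```text
shift [ 22.1 495.7 -90. ] rotz -0.4241
```

>>> {"api": "servo_tool", "payload": {"plan": [[[0, 0, -10, 0, 0, 0, 0], [0, 0, -30, 0, 0, 0, 0], [0, 5, -50, 0, 0, 0, 0], [1, 20, -70, 0, 0, -0.01, 0], [2, 45, -85, 0, 0, -0.03, 0], [4, 80, -90, 0, 0, -0.06, 0], [5.5, 120, -90, 0, 0, -0.1, 0], [7.5, 165, -90, 0, 0, -0.14, 0], [9.5, 210, -90, 0, 0, -0.18, 0], [11.5, 255, -90, 0, 0, -0.22, 0], [13.5, 300, -90, 0, 0, -0.26, 0], [15.5, 345, -90, 0, 0, -0.3, 0], [17.5, 390, -90, 0, 0, -0.34, 0], [19.3, 430, -90, 0, 0, -0.38, 0], [20.6, 460, -90, 0, 0, -0.4, 0], [21.5, 482, -90, 0, 0, -0.415, 0], [22, 492, -90, 0, 0, -0.422, 0], [22.1, 495.7, -90, 0, 0, -0.4241, 0], [22.1, 495.7, -90, 0, 0, -0.4241, 0], [22.1, 495.7, -90, 0, 0, -0.4241, 0]]]}}

```text
time_s: 8.8
ee_pos: [377.1, -379.9, 180.0]
ee_rot: [-180.0, -0.0, 12.0]
force: [-0.2, -0.3, -1.7]
gripper_width: 20.2
```

>>> {"api": "servo_tool", "payload": {"plan": [[[0, 0, 0, 0, 0, 0, 0], [0, 0, 0, 0, 0, 0, 0]]]}}

```text
time_s: 9.0
ee_pos: [377.2, -380.2, 180.0]
ee_rot: [-180.0, -0.0, 12.1]
force: [1.0, 0.3, -2.2]
gripper_width: 19.5
```

```bash
python3 - <<'E'
from rk import *
print(state()['ee_pos'],state()['ee_rot'])
shot('wrist','w3'); f=dict(np.load('w3.npz')); W=wcloud(f)
topmap(W,(494.6,-356.0),'pics/ret_map2.png',12.0)
E
```

```text
[ 377.20633023 -380.24849902  180.04767618] [-1.79991785e+02 -6.73378058e-03  1.20576817e+01]
```

View pics/w3.png

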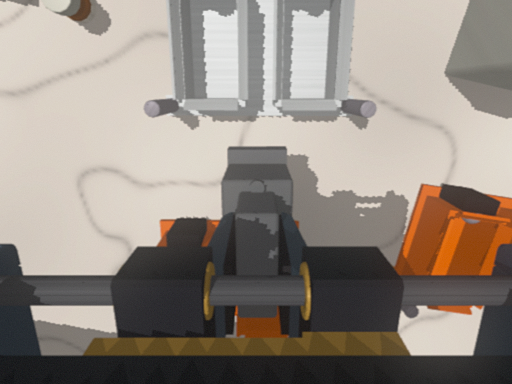

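View pics/ret_map2.png

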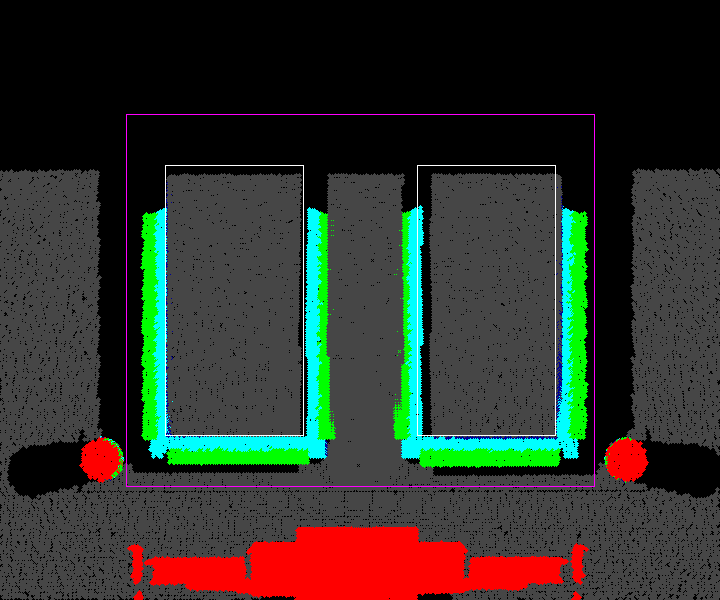

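Posts and walls give a return rack centre of about (494.2, −357), yaw 12, so pocket1 is at about (502.9, −398.1).

```bash
python3 - <<'E'
from h import *
sh([377,-381,180,12],[502.9,-398.1,180,12])
E
```

```text
shift [119.6  42.9   0. ] rotz -0.0
```

>>> {"api": "servo_tool", "payload": {"plan": [[[15, 5, 0, 0, 0, 0, 0], [40, 14, 0, 0, 0, 0, 0], [65, 23, 0, 0, 0, 0, 0], [90, 32, 0, 0, 0, 0, 0], [110, 39, 0, 0, 0, 0, 0], [119.6, 42.9, 0, 0, 0, 0, 0], [119.6, 42.9, 5, 0, 0, 0, 0], [119.6, 42.9, 15, 0, 0, 0, 0], [119.6, 42.9, 25, 0, 0, 0, 0], [119.6, 42.9, 30, 0, 0, 0, 0], [119.6, 42.9, 30, 0, 0, 0, 0], [119.6, 42.9, 30, 0, 0, 0, 0]]]}}

```text
time_s: 10.25
ee_pos: [502.5, -398.2, 150.0]
ee_rot: [-180.0, -0.0, 12.0]
force: [0.6, -0.7, -2.2]
gripper_width: 19.7
```

```bash
python3 - <<'E'
from rk import *
print(state()['ee_pos'],state()['ee_rot'],state()['force'])
shot('wrist','w4'); f=dict(np.load('w4.npz')); W=wcloud(f)
topmap(W,(494.2,-357.0),'pics/ret_map3.png',12.0)
E
```

```text
[ 502.54873453 -398.22849724  149.96383364] [-1.79994781e+02 -2.69859846e-03  1.19681803e+01] [ 0.555141   -0.67430391 -2.22355136]
```

View pics/w4.png

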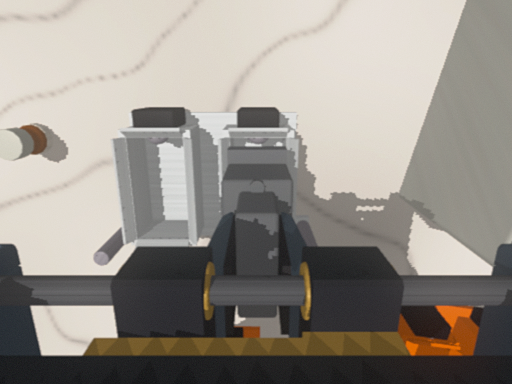

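View pics/ret_map3.png

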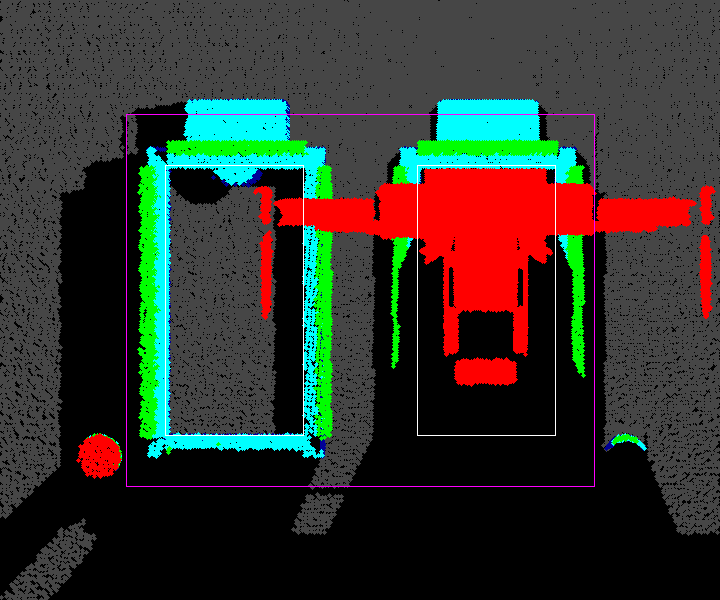

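Alignment is within about 1 mm, so I'll lower to just above the hang-up height.

>>> {"api": "servo_tool", "payload": {"plan": [[[0, 0.7, 6, 0, 0, 0, 0], [0, 0.7, 14, 0, 0, 0, 0], [0, 0.7, 22, 0, 0, 0, 0], [0, 0.7, 28, 0, 0, 0, 0], [0, 0.7, 33, 0, 0, 0, 0], [0, 0.7, 37, 0, 0, 0, 0], [0, 0.7, 40, 0, 0, 0, 0], [0, 0.7, 40, 0, 0, 0, 0]]]}}

```text
time_s: 11.1
ee_pos: [502.0, -399.3, 112.6]
ee_rot: [179.9, 0.1, 12.0]
force: [-5.4, 0.7, 10.8]
gripper_width: 19.8
```

>>> {"api": "servo_tool", "payload": {"plan": [[[0, 0, 1.5, 0, 0, 0, 0], [0, 0, 3, 0, 0, 0, 0], [0, 0, 4.5, 0, 0, 0, 0], [0, 0, 6, 0, 0, 0, 0]]]}}

```text
time_s: 11.5
ee_pos: [501.8, -400.5, 107.7]
ee_rot: [179.7, 0.1, 12.1]
force: [-8.2, -2.5, 5.9]
gripper_width: 19.9
```

>>> {"api": "servo_tool", "payload": {"plan": [[[0, 0, 1, 0, 0, 0, 0], [0, 0, 2, 0, 0, 0, 0], [0, 0, 3, 0, 0, 0, 0], [0, 0, 4, 0, 0, 0, 0]]]}}

```text
time_s: 11.9
ee_pos: [500.7, -400.2, 100.8]
ee_rot: [179.9, 0.3, 12.0]
force: [-6.4, -2.0, 3.5]
gripper_width: 19.6
```

>>> {"api": "servo_tool", "payload": {"plan": [[[0, 0, 1.5, 0, 0, 0, 0], [0, 0, 3, 0, 0, 0, 0], [0, 0, 4.5, 0, 0, 0, 0], [0, 0, 6, 0, 0, 0, 0], [0, 0, 7.5, 0, 0, 0, 0], [0, 0, 9, 0, 0, 0, 0]]]}}

```text
time_s: 12.5
ee_pos: [500.6, -399.7, 91.6]
ee_rot: [180.0, 0.3, 12.0]
force: [-6.7, -1.8, 4.2]
gripper_width: 19.6
```

>>> {"api": "servo_tool", "payload": {"plan": [[[0, 0, 1.5, 0, 0, 0, 0], [0, 0, 3, 0, 0, 0, 0], [0, 0, 4.5, 0, 0, 0, 0], [0, 0, 6, 0, 0, 0, 0], [0, 0, 7.5, 0, 0, 0, 0], [0, 0, 9, 0, 0, 0, 0]]]}}

```text
time_s: 13.1
ee_pos: [503.0, -398.6, 81.5]
ee_rot: [-180.0, -0.0, 12.0]
force: [-0.3, 0.0, -2.5]
gripper_width: 19.8
```

>>> {"api": "servo_tool", "payload": {"plan": [[[0, 0, 1.5, 0, 0, 0, 0], [0, 0, 3, 0, 0, 0, 0], [0, 0, 4.5, 0, 0, 0, 0], [0, 0, 5.5, 0, 0, 0, 0], [0, 0, 6.3, 0, 0, 0, 0], [0, 0, 6.8, 0, 0, 0, 0], [0, 0, 6.8, 0, 0, 0, 0]]]}}

```text
time_s: 13.8
ee_pos: [503.4, -398.8, 76.2]
ee_rot: [180.0, -0.1, 12.0]
force: [-0.9, 2.1, 5.4]
gripper_width: 20.1
```

>>> {"api": "servo_tool", "payload": {"plan": [[[0, 0, 0.5, 0, 0, 0, 0], [0, 0, 1, 0, 0, 0, 0], [0, 0, 1.5, 0, 0, 0, 0], [0, 0, 1.5, 0, 0, 0, 0]]]}}

```text
time_s: 14.2
ee_pos: [503.4, -398.8, 76.2]
ee_rot: [179.9, -0.1, 12.0]
force: [-1.8, 2.0, 12.6]
gripper_width: 19.7
```

Bottomed out at TCP z 76.2, which matches the pocket floor. Releasing the pressure, opening and rising.

>>> {"api": "servo_tool", "payload": {"plan": [[[0, 0, -1, 0, 0, 0, 0], [0, 0, -2.2, 0, 0, 0, 0], [0, 0, -2.2, 0, 0, 0, 0.1], [0, 0, -2.2, 0, 0, 0, 0.3], [0, 0, -2.2, 0, 0, 0, 0.5], [0, 0, -2.2, 0, 0, 0, 0.5], [0, 0, -2.2, 0, 0, 0, 0.5], [0, 0, -2.2, 0, 0, 0, 0.5], [0, 0, -2.2, 0, 0, 0, 0.5]]]}}

```text
time_s: 15.1
ee_pos: [503.0, -398.8, 75.7]
ee_rot: [-180.0, 0.0, 12.0]
force: [0.5, -0.9, -0.7]
gripper_width: 45.6
```

>>> {"api": "servo_tool", "payload": {"plan": [[[0, 0, -5, 0, 0, 0, 0.5], [0, 0, -20, 0, 0, 0, 0.5], [0, 0, -45, 0, 0, 0, 0.5], [0, 0, -75, 0, 0, 0, 0.5], [0, 0, -105, 0, 0, 0, 0.5], [0, 0, -125, 0, 0, 0, 0.5], [0, 0, -138.2, 0, 0, 0, 0.5], [0, 0, -138.2, 0, 0, 0, 0.5], [0, 0, -138.2, 0, 0, 0, 0.5]]]}}

```text
time_s: 16.0
ee_pos: [502.7, -398.5, 213.2]
ee_rot: [-179.9, 0.0, 12.0]
force: [-0.0, 0.2, 0.1]
gripper_width: 45.7
```

```bash
python3 - <<'E'
from rk import *
print(state()['ee_pos'],state()['ee_rot'],state()['force'])
shot('wrist','w5'); f=dict(np.load('w5.npz')); W=wcloud(f)
topmap(W,(494.2,-357.0),'pics/ret_map4.png',12.0)
m=(W[...,2]>95)&(W[...,2]<118)&(abs(W[...,0]-503)<60)&(abs(W[...,1]+398)<30)
print(m.sum(),np.median(W[m],0),cv2.minAreaRect(W[m][:,:2].astype(np.float32)))
sh([502.9,-398.8,214,12],[532.3,-101.9,214,3.5])
E
```

```text
[ 502.67215429 -398.46632009  213.24721807] [-1.79937330e+02  4.25170660e-02  1.19998599e+01] [-0.02347727  0.1587211   0.08439222]
1433 [ 505.72539444 -397.96217855  106.33803246] ((504.1330261230469, -398.2967224121094), (55.36933135986328, 19.631900787353516), 12.046804428100586)
shift [  90.5 -284.3    0. ] rotz 0.1484
```

View pics/w5.png

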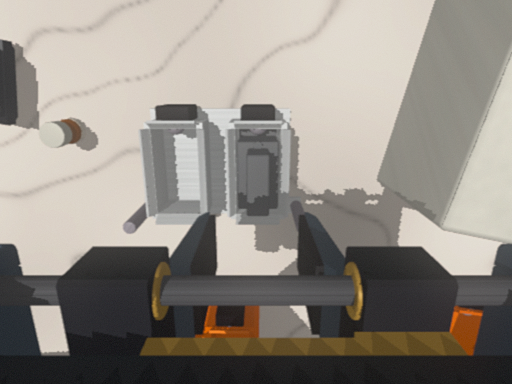

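View pics/ret_map4.png

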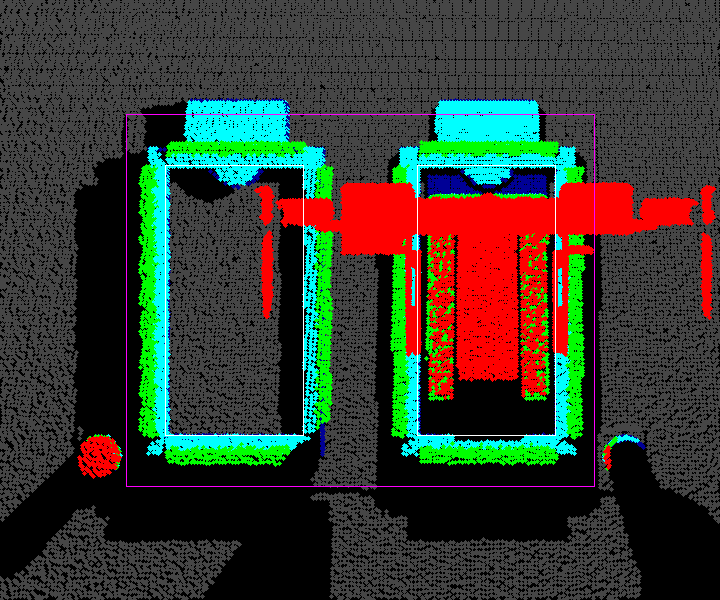

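Cartridge 1 is home: its rib is centred in the pocket and its top reads 106 mm, with the same −1.7 mm depth bias as before. Next is the second cartridge.

>>> {"api": "servo_tool", "payload": {"plan": [[[4, -12, 0, 0, 0, 0.005, 0.5], [13, -40, 0, 0, 0, 0.02, 0.6], [25, -80, 0, 0, 0, 0.04, 0.8], [38, -120, 0, 0, 0, 0.06, 1], [51, -160, 0, 0, 0, 0.08, 1], [64, -200, 0, 0, 0, 0.1, 1], [76, -240, 0, 0, 0, 0.12, 1], [85, -268, 0, 0, 0, 0.14, 1], [89.5, -281, 0, 0, 0, 0.1484, 1], [90.5, -284.3, 0, 0, 0, 0.1484, 1], [90.5, -284.3, 0, 0, 0, 0.1484, 1], [90.5, -284.3, 0, 0, 0, 0.1484, 1], [90.5, -284.3, 0, 0, 0, 0.1484, 1]]]}}

```text
time_s: 17.35
ee_pos: [532.2, -102.7, 213.8]
ee_rot: [-180.0, 0.0, 3.4]
force: [-0.2, -0.6, 0.7]
gripper_width: 91.0
```

```bash
python3 - <<'E'
from h import *
s=state(); print(s['ee_pos'],s['ee_rot'],s['force'],s['gripper_width'])
shot('wrist','w6'); f=dict(np.load('w6.npz')); W=wcloud(f)
for lo,hi in ((97,107),(60,70)):
    m=(W[...,2]>lo)&(W[...,2]<hi)&(abs(W[...,0]-532)<60)&(abs(W[...,1]+102)<50)
    print(lo,m.sum(),np.median(W[m],0),cv2.minAreaRect(W[m][:,:2].astype(np.float32)))
E
```

```text
[ 532.24860269 -102.69666291  213.77466033] [-1.79998197e+02  2.70785212e-02  3.42450070e+00] [-0.15790241 -0.5941432   0.72587335] 90.9736593952668
97 1345 [ 534.47593601 -102.67454866  100.30490764] ((532.4940185546875, -102.95904541015625), (55.968292236328125, 19.53959846496582), 2.92242169380188)
60 1353 [ 539.70157021 -100.16556293   64.37877672] ((533.3607788085938, -102.7714614868164), (67.23703002929688, 39.896270751953125), 2.911256790161133)
```

View pics/w6.png

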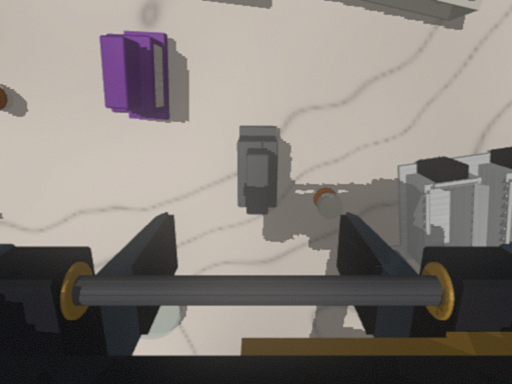

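The image shows the grey cartridge at pixel (257,170) between the fingers, with its centre at about (532.6, −102.9), yaw 2.95.

>>> {"api": "servo_tool", "payload": {"plan": [[[0.3, 0.8, 20, 0, 0, 0.009, 1], [0.3, 0.8, 50, 0, 0, 0.009, 1], [0.3, 0.8, 80, 0, 0, 0.009, 1], [0.3, 0.8, 110, 0, 0, 0.009, 1], [0.3, 0.8, 130, 0, 0, 0.009, 1], [0.3, 0.8, 140, 0, 0, 0.009, 1], [0.3, 0.8, 144, 0, 0, 0.009, 1], [0.3, 0.8, 144, 0, 0, 0.009, 1], [0.3, 0.8, 144, 0, 0, 0.009, 1]]]}}

```text
time_s: 18.3
ee_pos: [533.7, -103.0, 71.1]
ee_rot: [180.0, -0.1, 3.0]
force: [-0.0, -0.8, 0.3]
gripper_width: 91.2
```

>>> {"api": "servo_tool", "payload": {"plan": [[[0, 0, 0, 0, 0, 0, 0.5], [0, 0, 0, 0, 0, 0, 0.3], [0, 0, 0, 0, 0, 0, 0.2], [0, 0, 0, 0, 0, 0, 0], [0, 0, 0, 0, 0, 0, 0], [0, 0, 0, 0, 0, 0, 0], [0, 0, 0, 0, 0, 0, 0], [0, 0, 0, 0, 0, 0, 0], [0, 0, 0, 0, 0, 0, 0]]], "squeeze": 40}}

```text
time_s: 19.2
ee_pos: [532.8, -102.7, 70.0]
ee_rot: [-180.0, 0.0, 3.0]
force: [0.2, -0.6, 1.2]
gripper_width: 22.2
```

>>> {"api": "servo_tool", "payload": {"plan": [[[0, 0, -3, 0, 0, 0, 0], [0, 0, -8, 0, 0, 0, 0], [0, 0, -13, 0, 0, 0, 0], [0, 0, -18, 0, 0, 0, 0], [0, 0, -20, 0, 0, 0, 0], [0, 0, -20, 0, 0, 0, 0], [0, 0, -20, 0, 0, 0, 0], [0, 0, -20, 0, 0, 0, 0], [0, 0, -20, 0, 0, 0, 0], [0, 0, -20, 0, 0, 0, 0], [0, 0, -20, 0, 0, 0, 0], [0, 0, -20, 0, 0, 0, 0], [0, 0, -20, 0, 0, 0, 0]]]}}

```text
time_s: 20.5
ee_pos: [532.8, -102.6, 90.0]
ee_rot: [-180.0, -0.0, 3.0]
force: [0.4, -0.8, -2.3]
gripper_width: 20.0
```

```bash
python3 - <<'E'
from h import *
F=[]
for i in range(20):
    s=state(); F.append(s['force']); grab_frame('wrist')
F=np.array(F); print(F.mean(0),F.std(0)/4.5, s['time_s'],s['ee_pos'],s['ee_rot'],s['gripper_width'])
sh([532.5,-102.7,90,3],[526.8,314.1,180,-3.8])
E
```

```text
[ 0.06749919 -0.16070639 -2.46803382] [0.1009732  0.09964356 0.13552024] 21.45 [ 532.8000032  -102.66744037   90.02207101] [-1.79996110e+02 -1.33314005e-03  2.98044263e+00] 19.86521984262336
shift [  16.1 -416.5  -90. ] rotz 0.1187
```

```bash
python3 - <<'E'
from h import *
F=[]
for i in range(60):
    s=state(); F.append(np.r_[s['force'],s['effort'][1:3]]); grab_frame('wrist')
F=np.array(F); print(F.mean(0),F.std(0)/60**.5, s['time_s'])
c,s_=np.cos(np.radians(12)),np.sin(np.radians(12))
print(494.2-42*s_,-357+42*c)
sh([532.7,-102.7,90,3],[494.2-42*s_,-357-0.7+42*c,180,12])
E
```

```text
[ 1.48766641e-01  1.79757029e-02 -2.59154353e+00 -4.20201396e+01
 -2.02414811e+01] [6.44422480e-02 5.98111395e-02 5.68547105e-02 2.08736836e-05
 7.79845406e-06] 24.45
485.4677089856541 -315.9178007691802
shift [-58.4 211.2 -90. ] rotz -0.1571
```

Mean over 60 readings is 2.59 ± 0.06 N. That is about 265–280 g allowing for the zero offset, below 300 g, so it is spent and goes to return pocket0.

>>> {"api": "servo_tool", "payload": {"plan": [[[0, 0, -10, 0, 0, 0, 0], [0, 0, -30, 0, 0, 0, 0], [0, 0, -55, 0, 0, 0, 0], [-2, 6, -75, 0, 0, -0.005, 0], [-6, 22, -87, 0, 0, -0.015, 0], [-13, 47, -90, 0, 0, -0.035, 0], [-22, 80, -90, 0, 0, -0.06, 0], [-32, 115, -90, 0, 0, -0.085, 0], [-42, 150, -90, 0, 0, -0.11, 0], [-50, 180, -90, 0, 0, -0.135, 0], [-56, 201, -90, 0, 0, -0.15, 0], [-58, 210, -90, 0, 0, -0.1565, 0], [-58.4, 211.2, -90, 0, 0, -0.1571, 0], [-58.4, 211.2, -85, 0, 0, -0.1571, 0], [-58.4, 211.2, -75, 0, 0, -0.1571, 0], [-58.4, 211.2, -65, 0, 0, -0.1571, 0], [-58.4, 211.2, -60, 0, 0, -0.1571, 0], [-58.4, 211.2, -60, 0, 0, -0.1571, 0], [-58.4, 211.2, -60, 0, 0, -0.1571, 0]]]}}

```text
time_s: 26.4
ee_pos: [485.6, -316.4, 149.9]
ee_rot: [-180.0, -0.0, 12.0]
force: [-0.2, 0.3, -3.2]
gripper_width: 19.8
```

```bash
python3 - <<'E'
from rk import *
print(state()['ee_pos'],state()['ee_rot'],state()['force'])
shot('wrist','w7'); f=dict(np.load('w7.npz')); W=wcloud(f)
topmap(W,(494.2,-357.0),'pics/ret_map5.png',12.0)
E
```

```text
[ 485.62526848 -316.39492025  149.8759338 ] [-1.79985078e+02 -6.25376456e-04  1.19972262e+01] [-0.19990033  0.28525818 -3.24487566]
```

View pics/ret_map5.png

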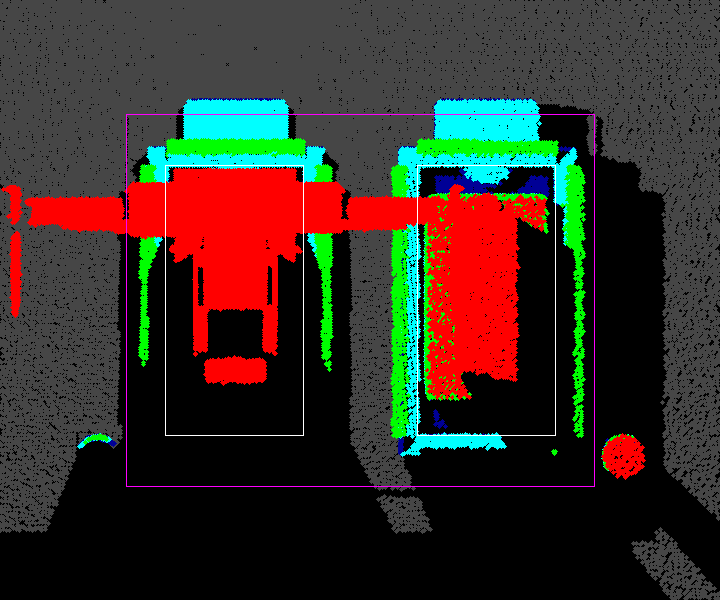

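View pics/w7.png

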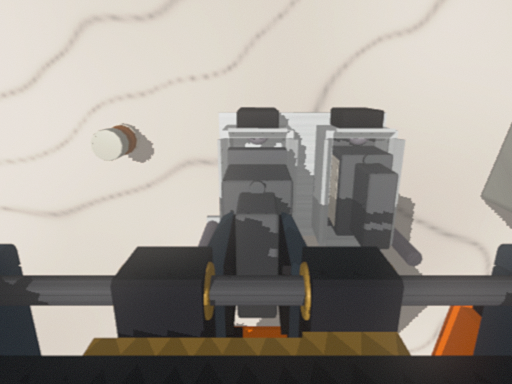

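Pocket0 is centred under the cartridge, so I'll lower the same way.

>>> {"api": "servo_tool", "payload": {"plan": [[[0, 0, 6, 0, 0, 0, 0], [0, 0, 14, 0, 0, 0, 0], [0, 0, 22, 0, 0, 0, 0], [0, 0, 28, 0, 0, 0, 0], [0, 0, 32, 0, 0, 0, 0], [0, 0, 35, 0, 0, 0, 0], [0, 0, 38, 0, 0, 0, 0], [0, 0, 39, 0, 0, 0, 0]]]}}

```text
time_s: 27.25
ee_pos: [485.0, -317.0, 112.7]
ee_rot: [180.0, 0.0, 12.0]
force: [-5.3, 0.1, 11.5]
gripper_width: 19.8
```

>>> {"api": "servo_tool", "payload": {"plan": [[[0, 0, 1.5, 0, 0, 0, 0], [0, 0, 3, 0, 0, 0, 0], [0, 0, 4.5, 0, 0, 0, 0], [0, 0, 6, 0, 0, 0, 0]]]}}

```text
time_s: 27.65
ee_pos: [484.7, -317.9, 108.4]
ee_rot: [179.8, 0.0, 12.0]
force: [-7.4, -2.3, 8.2]
gripper_width: 19.9
```

>>> {"api": "servo_tool", "payload": {"plan": [[[0, 0, 1.2, 0, 0, 0, 0], [0, 0, 2.4, 0, 0, 0, 0], [0, 0, 3.6, 0, 0, 0, 0], [0, 0, 5, 0, 0, 0, 0]]]}}

```text
time_s: 28.05
ee_pos: [483.6, -317.6, 101.0]
ee_rot: [179.9, 0.2, 12.0]
force: [-6.4, -1.4, 3.9]
gripper_width: 19.9
```

>>> {"api": "servo_tool", "payload": {"plan": [[[0, 0, 1.5, 0, 0, 0, 0], [0, 0, 3, 0, 0, 0, 0], [0, 0, 4.5, 0, 0, 0, 0], [0, 0, 6, 0, 0, 0, 0], [0, 0, 7.5, 0, 0, 0, 0], [0, 0, 9, 0, 0, 0, 0]]]}}

```text
time_s: 28.65
ee_pos: [483.5, -317.2, 91.8]
ee_rot: [180.0, 0.2, 12.0]
force: [-5.9, -0.9, 3.1]
gripper_width: 19.7
```

>>> {"api": "servo_tool", "payload": {"plan": [[[0, 0, 1.5, 0, 0, 0, 0], [0, 0, 3, 0, 0, 0, 0], [0, 0, 4.5, 0, 0, 0, 0], [0, 0, 6, 0, 0, 0, 0], [0, 0, 7.5, 0, 0, 0, 0], [0, 0, 9, 0, 0, 0, 0]]]}}

```text
time_s: 29.25
ee_pos: [485.6, -316.5, 81.7]
ee_rot: [-180.0, -0.0, 12.0]
force: [-0.7, 0.1, -3.2]
gripper_width: 19.9
```

>>> {"api": "servo_tool", "payload": {"plan": [[[0, 0, 1.5, 0, 0, 0, 0], [0, 0, 3, 0, 0, 0, 0], [0, 0, 4.5, 0, 0, 0, 0], [0, 0, 5.5, 0, 0, 0, 0], [0, 0, 6.3, 0, 0, 0, 0], [0, 0, 6.8, 0, 0, 0, 0], [0, 0, 6.8, 0, 0, 0, 0]]]}}

```text
time_s: 29.95
ee_pos: [485.8, -316.6, 76.3]
ee_rot: [180.0, -0.1, 12.0]
force: [-0.9, 0.8, 5.9]
gripper_width: 19.8
```

>>> {"api": "servo_tool", "payload": {"plan": [[[0, 0, 0.5, 0, 0, 0, 0], [0, 0, 1, 0, 0, 0, 0], [0, 0, 1.5, 0, 0, 0, 0], [0, 0, 1.5, 0, 0, 0, 0]]]}}

```text
time_s: 30.35
ee_pos: [485.9, -316.6, 76.2]
ee_rot: [179.9, -0.1, 12.0]
force: [-1.9, 2.1, 13.4]
gripper_width: 19.7
```

>>> {"api": "servo_tool", "payload": {"plan": [[[0, 0, -1, 0, 0, 0, 0], [0, 0, -2.2, 0, 0, 0, 0], [0, 0, -2.2, 0, 0, 0, 0.1], [0, 0, -2.2, 0, 0, 0, 0.3], [0, 0, -2.2, 0, 0, 0, 0.5], [0, 0, -2.2, 0, 0, 0, 0.5], [0, 0, -2.2, 0, 0, 0, 0.5], [0, 0, -2.2, 0, 0, 0, 0.5], [0, 0, -2.2, 0, 0, 0, 0.5]]]}}

```text
time_s: 31.25
ee_pos: [485.5, -316.6, 75.8]
ee_rot: [-180.0, -0.0, 12.0]
force: [-0.6, 0.3, -0.2]
gripper_width: 45.2
```

>>> {"api": "servo_tool", "payload": {"plan": [[[0, 0, -5, 0, 0, 0, 0.5], [0, 0, -20, 0, 0, 0, 0.5], [0, 0, -45, 0, 0, 0, 0.5], [0, 0, -75, 0, 0, 0, 0.5], [0, 0, -105, 0, 0, 0, 0.5], [0, 0, -125, 0, 0, 0, 0.5], [0, 0, -138.2, 0, 0, 0, 0.5], [0, 0, -138.2, 0, 0, 0, 0.5], [0, 0, -138.2, 0, 0, 0, 0.5], [0, 0, -138.2, 0, 0, 0, 0.5]]]}}

```text
time_s: 32.25
ee_pos: [484.8, -316.2, 212.6]
ee_rot: [-179.9, 0.1, 12.0]
force: [0.3, 0.2, -0.7]
gripper_width: 45.8
```

```bash
python3 - <<'E'
from rk import *
shot('wrist','w8'); f=dict(np.load('w8.npz')); W=wcloud(f)
for c in ((485.5,-316),(503,-398)):
    m=(W[...,2]>98)&(W[...,2]<118)&(abs(W[...,0]-c[0])<45)&(abs(W[...,1]-c[1])<17)
    print(m.sum(),np.median(W[m],0),cv2.minAreaRect(W[m][:,:2].astype(np.float32)))
F=[]
for i in range(40):
    s=state(); F.append(s['force']); grab_frame('wrist')
F=np.array(F); print(F.mean(0),s['time_s'])
shot('top','t8')
E
```

```text
1440 [ 487.83298167 -316.32474678  106.31662025] ((485.7646484375, -316.60546875), (56.26637649536133, 19.737974166870117), 12.506309509277344)
1550 [ 505.55841138 -396.88793588  106.26711423] ((504.11328125, -398.2290344238281), (55.27742004394531, 20.452272415161133), 11.561676979064941)
[-0.04144034  0.06883718 -0.19739402] 34.25
```

View pics/w8.png

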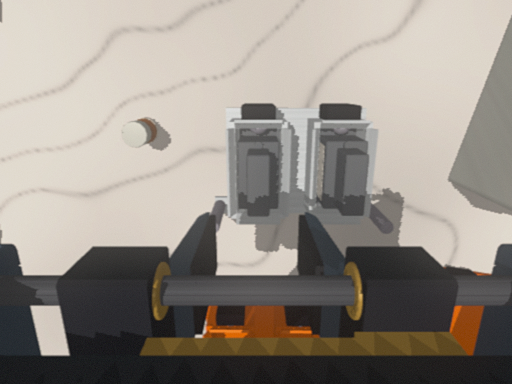

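View pics/t8.png

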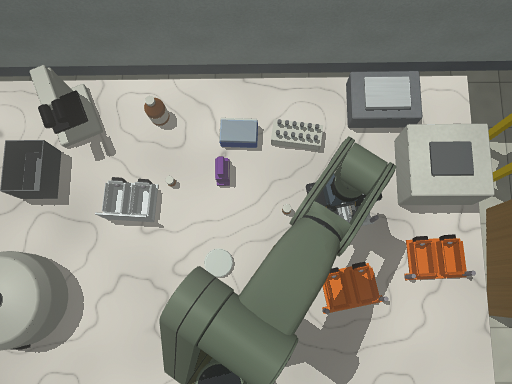

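Both cartridges sit in the return pockets (wrist view, pixels (258,170) and (342,170)), with rib tops at 106.3 mm. The bystanders are where they were. Handing in.

```bash
python3 -c "
from workcell import *
print(job_done())"
```

```text
the job is handed in; nothing more can be done
None
```

I judged both cartridges spent and seated both in the return rack, then handed the job in at about 34 s. I could not tell which one is cartridge_a and which cartridge_b.

| Cartridge | Picked up at | Wrist force | Weight | Pocket |
|---|---|---|---|---|
| First | (461, 108) | about 2.0 N | about 210 g | -y (pocket1) |
| Second | (533, -103) | 2.59 ± 0.06 N | about 250–270 g | +y (pocket0) |

**Pressing:** the highest force I read was about 13 N. Readings came only at the end of each move, so brief peaks between them are not recorded.

**Seating:** both bottomed out with the fingertips at z = 76.2 mm, where a cartridge on the pocket floor should stop. The last wrist view showed both ribs upright at the same height, within about 1–1.5 mm of my estimated pocket centres. The bystanders looked unmoved, and the gripper was clear of everything.

**Disagreements:**
- The unloaded wrist reading drifted between about +0.2 and -0.2 N. The second weight is therefore uncertain by about 20–30 g, but still below 300 g.
- The wrist camera read all heights about 1.7 mm low throughout.

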